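Timed lamp check of a paint test panel

ROBOT

A 7-joint arm with a two-finger parallel gripper is mounted at the origin on the work surface. World frame = base frame: x ahead of the robot, y to its left, z up, the work surface at z = 0. Lengths are in mm, angles in rad, forces in N, time in s.
With the tool pointing down it reaches from about 400 to 850 mm from the base axis. Payload 6.9 kg.
Tool frame: the origin (TCP) lies at the very end of the fingers, on their centre line; the grasp point (between the pads) lies 19 mm behind it; z points along the fingers, y is the line along which they close (so a half turn about z gives the same grasp; the last joint's range is limited). The gripper opens to 85 mm and grips with 20 to 120 N. Pads are 22 mm wide; open, the fingers measure 114 mm over their backs; the gripper's body (76 mm by 85 mm) begins 54 mm behind the grasp point. The pads swing forward as they close: fully open they stand 13 mm farther back than shut.
Start: joints at [-1.169, 0.507, -0.238, 1.5, 0.126, 1.149, -0.155], TCP at [182.21, 597.839, 231.275] pointing down, gripper open.
Joint ranges: [-3.08, 3.08], [-0.24, 2.05], [-1.43, 1.35], [0, 2.5], [-1.52, 4.66], [0.17, 1.96], [-2.89, 2.89]. Speed limits (rad/s): [2.39, 2.39, 3.14, 3.14, 3.14, 3.14, 3.14].

INTERFACE

Orientations are given as a unit quaternion [w, x, y, z].
In Python, from workcell import ctrl, imaging, job_done, nets gives the robot as it stands.
- The arm moves only by the tool arm_command, never from a script. Its argument "motion" is a list of rows, each an object with "translation": the shift along the tool's x, y, z in cm, a list of three; "turn": the turn about the tool's z in rad; "claw": the opening, from -1 (shut) to 1 (fully open), so that 0 is half open. In form: [{"translation": [tx, ty, tz], "turn": turn, "claw": claw}, ...]. A call has 1 to 10 rows; each row is the pose to reach, as a shift and turn from the pose commanded when the call began, along the tool's axes at that moment; what a row does not reach only later rows make up. A row lasts 1/12 s, in which the tool goes at most 41.7 mm and 7.16 degrees, less where a joint would pass 70% of its speed; a pose out of reach is approached as far as the arm can. A call with a gripper value outside its range is refused whole. The fingers move at their own pace and stop on an object; "squeeze" is the grip in N (left out, the last holds). Time passes only in rows, so rows that repeat a pose let the fingers close. It gives the time, the measured TCP pose, the force, the opening and the grip force at its end, in the units of the state.
- ctrl.read_state(): the state, without advancing time (a new reading comes with each control period).
- imaging.snapshot(name): name is "scene" or "side" or "wrist"; returns a dict with "color" (384x512x3 uint8, red, green, blue), "range_z" (384x512 float32, mm along the optical axis (not along the pixel's ray), 0 where there is no reading), "fov_y" (degrees; the focal length in pixels is half the picture's height over the tangent of half this angle, whatever the lens; pixels are square), "cx", "cy" (the principal point, pixels), "pose" (4x4, takes a point from camera to world coordinates). Camera axes: x right, y down, z forward; pixel columns grow to the right and rows downward; lengths in mm; the calibration is good to about 2 mm. The wrist camera is an equidistant fisheye: a pixel r from the principal point sees the ray r / f radians off the axis. A picture is of the moment at which its call begins.
- job_done(): hands the job in; it is judged then, once.
Trained networks look in a picture, given as the dict that the camera call returned (one of the last four; its "shot" number tells which), for a name from the list of things; names that differ only in an ending like _2 or _b are one class to them, and where a whole thing is asked for, a point or a joint stands for the part that bears it (a point fixed in the world has none). Each returns a list of dicts, best first, with "score" (0 to 1); they miss things now and then, are a little off and sometimes report something else, mostly with a low value. They report only what shows in the picture. A call takes as long as a camera call. They do not tell look-alikes from the thing itself.
- nets.boxes_of(label, picture): "pixel" ([column, row] in pixels, amid what is visible of it).
- nets.trace(label, picture): "mask" (384x512 bool, what is visible of it) and "pixel" ([column, row] in pixels, amid what is visible of it).
The state is a dict: "time_s": time; "q": joint angles; "joint_velocities": joint speeds; "joint_efforts": joint torques, N m; "eef_pos": TCP position; "ee_rot": TCP orientation; "wrist_force": force on the tool from outside, world axes, zero at the start; "wrist_torque": the same for the moment, N m; "grip_width": finger opening in mm; "finger_force": force on a finger pad.
Only numpy, scipy, OpenCV 4.12 (cv2) and the standard library are available. Lean on these libraries where they do the work, as an engineer would, in place of code of your own. Each camera call takes 0.05 s, during which the arm holds its last target. There are 200 camera calls.

TASK

Set up a timed lamp check of the small paint test panel: first wind the timer's key clockwise, in as many part turns as it takes, fully to its stop; then pick up the inspection lamp by its balance point and hold it level and lengthways along the panel, with the light window at its thin end facing down over the middle of the panel, about 80 mm above the paint. The program finishes while still holding the lamp there, at rest in the gripper; do not let anything touch the panel or its wooden jig, keep the lamp from tipping, and leave the jar, can and brush pot undisturbed.

Things in the scene. Friction and masses are not known exactly. Their poses are not given: they have to be found in the camera images.
- timer_key_grip (a point): Centre of the timer's steel wing key (44 long x 12 thick x 32 mm high, from 50 to 82 above the bench), on its upright turning axis, 66 above the bench; turns with the key, x along its wing. It is on top of a round white timer (90 across, 42 high) screwed down by a steel strip (120 x 40). The key is gripped across its thickness from above.
- timer_key (a joint): Winding angle of the timer key in rad: 0 is run down; it grows as the key is turned clockwise seen from above; the hard stop at 2.6 is fully wound. Starts between 0 and 0.5. It resists with about 0.11 N m, rising to 0.16 N m at the stop, and stays where it is left when let go.
- lamp_balance (a point): Balance point of the loose inspection lamp (300 mm long, about 0.55 kg), mid-height of its aluminium bar, 27 mm above the bench as it lies; x points along the lamp to its light head, z up. The bar (150 long, 26 wide, 30 high, underside 12 above the bench) joins a heavy black block (70 x 60 x 50 high) and the light head. The point is 40 from the block's face, 110 from the light head, not mid-bar.
- lamp_window (a point): Centre of the lamp's light window, facing down on the underside of its thin black ribbed light head (80 long x 56 wide x 32 mm high); 150 mm from the balance point along the lamp's x axis and 27 mm below it. Block and light head rest on the bench at the start.
- panel_middle (a point): Middle of the top (paint) face of the test panel, 14 above the bench. x axis along the panel's long side, z up. The panel is 200 x 150 and sits in a light wooden jig (236 x 186, 16 high) fixed to the bench. The lamp may point either way along the panel.
- jar_mid (a point): Small amber glass jar, 52 across, 65 high, bystander; the point is half-way up.
- can_mid (a point): Closed steel can, 60 across, 80 high, bystander; the point is half-way up.
- pot_mid (a point): White ceramic pot with brushes, 68 across, 85 high (brushes to 153), bystander; the point is half-way up the pot.
There are look-alikes about, which are no part of the job. Leave any green look-alike of the part that bears timer_key_grip alone.

How it is judged (in metres and radians):
On the way, in this order (a step that is already met when the one before it is completed fails the run):
1. the timer key is wound to its stop (value of joint timer_key above 2.4 rad), for 0.2 s.
2. the lamp is lifted clear of the bench in the gripper, level (height (world z) of lamp_balance above 0.07 m and angle between lamp_balance's own z axis and vertical below 0.12 rad and contact force between lamp and the fingers above 1 N), for 0.2 s.
At the end, for the whole second after the job is handed in: Key wound past 2.35 rad; lamp at rest (under 0.02 m/s) held by the fingers alone within 22 mm of its balance point along its length, level within 0.09 rad, along the panel within 0.15 rad, window within 25 mm of the panel's middle seen from above and 55 to 105 mm above the paint (value of joint timer_key above 2.35 rad and contact force between lamp and the fingers above 1 N and x of the grasp point in the frame of lamp_balance between -0.022 and 0.022 m and angle between lamp_balance's own z axis and vertical below 0.09 rad and horizontal distance between lamp_window and panel_middle below 0.025 m and z of lamp_window in the frame of panel_middle between 0.055 and 0.105 m and angle between the x axis of lamp_balance and the x axis of panel_middle, either way round below 0.15 rad and contact force between lamp and jar below 0.3 N and contact force between lamp and can below 0.3 N and contact force between lamp and pot below 0.3 N and linear speed of lamp below 0.02 m/s); the arm keeps its last pose, push and grip.
It fails at once if something touches the panel or its jig (contact force between any of lamp, the arm, the fingers and panel above 1.5 N).
It fails at once if the lamp tips by more than 0.35 rad (angle between lamp_balance's own z axis and vertical above 0.35 rad).
It fails at once if the jar, can or pot is moved by more than 20 mm (distance of any of jar_mid, can_mid, pot_mid from where it was at the start of the episode above 0.02 m).
It also fails if it takes over 72 s, if anything falls off the work surface, if the arm or the gripper's body presses on something with over 40 N, if the wrist force passes 120 N, or if a joint passes its speed limit or range.

## Working session

There is one attempt and no reset: what is moved stays moved. The work goes in short steps, Python scripts to look and compute and a tool call to move; the robot and the scene stay as the last step left them, time stands still between calls to the robot, and variables do not carry over. Pictures are saved under pics/ and viewed, at most 10 in all, crops included, and the job is handed in when it is done.

Besides the shell and the picture viewer there is one more tool, called after "Emit:" by a JSON object that holds its "fn" and its "kwargs". arm_command: Moves the arm, as the interface text tells. Its arguments: {"type":"object","properties":{"motion":{"type":"array","items":{"type":"object","properties":{"translation":{"type":"array","items":{"type":"number"}},"turn":{"type":"number"},"claw":{"type":"number"}}}},"squeeze":{"type":"number"}},"required":["motion"]}

```bash
mkdir -p pics
cat > h.py <<'E'
import numpy as np, cv2
from workcell import ctrl, imaging, job_done, nets
def cloud(p):
    h,w=p["range_z"].shape; v,u=np.mgrid[0:h,0:w].astype(float); z=p["range_z"].astype(float)
    f=h/2/np.tan(np.radians(p["fov_y"])/2); x=(u-p["cx"]);y=(v-p["cy"])
    if p.get("wrist"):
        r=np.hypot(x,y)+1e-9; k=np.tan(np.minimum(r/f,1.5))/r
        x,y=x*k,y*k
    else: x,y=x/f,y/f
    P=np.stack([x*z,y*z,z],-1); T=np.array(p["pose"])
    W=P@T[:3,:3].T+T[:3,3]; W[z<=0]=np.nan
    return W
def snap(n):
    p=imaging.snapshot(n)
    if n=="wrist": p["wrist"]=True
    return p
def save(p,n,crop=None,k=1):
    im=p["color"][...,::-1]
    if crop: a,b,c,d=crop; im=im[b:d,a:c]
    cv2.imwrite("pics/"+n,cv2.resize(im,None,fx=k,fy=k,interpolation=cv2.INTER_CUBIC))
E
cat > a.py <<'E'
from h import *
s=ctrl.read_state(); print({k:np.round(v,3).tolist() for k,v in s.items()})
ims=[]
for n in("scene","side"):
    p=snap(n); W=cloud(p); save(p,n+"1.png",k=1.5)
    print(n,p["fov_y"],np.round(p["pose"],2).tolist())
    for l in("timer_key_grip","lamp_balance","lamp_window","panel_middle","jar_mid","can_mid","pot_mid"):
        for d in nets.trace(l,p)[:4]:
            m=d["mask"]; q=W[m]; q=q[~np.isnan(q[:,0])]
            print(l,round(d["score"],2),np.round(d["pixel"]).tolist(),m.sum(),np.round(np.median(q,0)).tolist() if len(q) else None, np.round(np.percentile(q,[2,98],axis=0)).tolist() if len(q) else None)
E
python3 a.py
```

```text
{'time_s': 0.0, 'q': [-1.169, 0.508, -0.238, 1.501, 0.126, 1.149, -0.155], 'joint_velocities': [0.001, -0.0, -0.0, 0.0, 0.001, -0.0, 0.001], 'joint_efforts': [0.0, -62.058, -2.187, -24.965, 0.013, 0.012, 0.0], 'eef_pos': [182.118, 597.366, 230.437], 'ee_rot': [-0.0, 0.147, 0.989, -0.001], 'wrist_force': [-0.084, -0.369, 0.526], 'wrist_torque': [-0.006, -0.014, 0.013], 'finger_force': 0.0, 'grip_width': 85.345}
scene 49.34484809067797 [[-0.86, 0.4, -0.32, 945.74], [0.51, 0.67, -0.54, 651.76], [-0.0, -0.63, -0.78, 1010.49], [0.0, 0.0, 0.0, 1.0]]
timer_key_grip 0.72 [163.0, 134.0] 117 [698.0, -322.0, 68.0] [[681.0, -333.0, 47.0], [715.0, -309.0, 83.0]]
timer_key_grip 0.6 [259.0, 92.0] 114 [332.0, -333.0, 66.0] [[314.0, -345.0, 43.0], [350.0, -321.0, 83.0]]
timer_key_grip 0.54 [215.0, 120.0] 144 [519.0, -315.0, 65.0] [[499.0, -338.0, 38.0], [536.0, -305.0, 83.0]]
lamp_balance 0.69 [321.0, 276.0] 2340 [552.0, 334.0, 35.0] [[392.0, 291.0, -2.0], [683.0, 372.0, 51.0]]
lamp_window 0.88 [325.0, 279.0] 2191 [549.0, 334.0, 37.0] [[395.0, 292.0, 8.0], [683.0, 372.0, 51.0]]
panel_middle 0.69 [239
[... 1037 characters left out ...]

lamp_window 0.3 [266.0, 214.0] 2846 [566.0, -35.0, 13.0] [[456.0, -136.0, 5.0], [697.0, 72.0, 17.0]]
panel_middle 0.76 [267.0, 214.0] 2943 [566.0, -35.0, 13.0] [[454.0, -137.0, 3.0], [700.0, 75.0, 17.0]]
panel_middle 0.46 [312.0, 180.0] 517 [753.0, -35.0, 51.0] [[740.0, -52.0, 3.0], [791.0, 2.0, 80.0]]
jar_mid 0.79 [344.0, 193.0] 388 [776.0, -155.0, 38.0] [[763.0, -171.0, -1.0], [819.0, -127.0, 66.0]]
can_mid 0.84 [312.0, 179.0] 494 [753.0, -36.0, 50.0] [[740.0, -52.0, 3.0], [788.0, -1.0, 80.0]]
pot_mid 0.92 [281.0, 162.0] 637 [770.0, 105.0, 59.0] [[751.0, 84.0, -1.0], [882.0, 181.0, 141.0]]
pot_mid 0.18 [333.0, 246.0] 276 [512.0, -322.0, 67.0] [[494.0, -334.0, -1.0], [613.0, -248.0, 82.0]]
```

View pics/scene1.png

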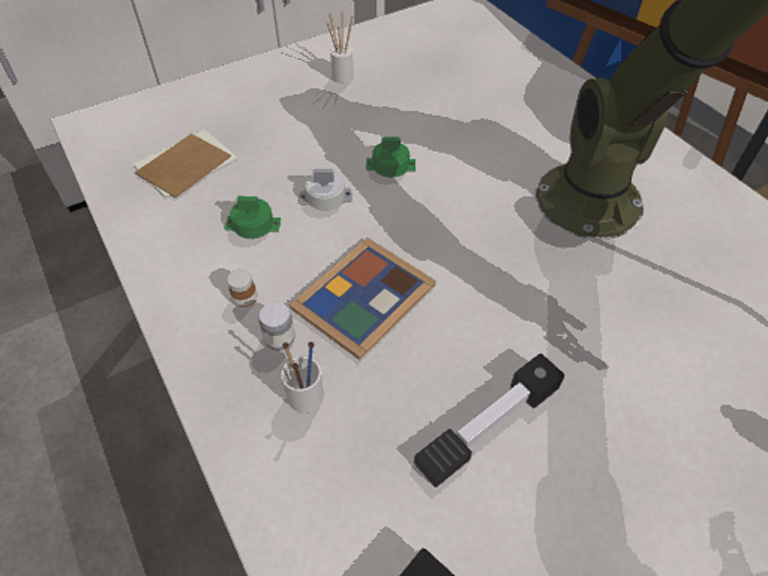

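```bash
python3 -c "
import cv2
im=cv2.imread('pics/side1.png'); cv2.imwrite('pics/sidecrop.png',cv2.resize(im[270:500,360:640],None,fx=2.6,fy=2.6,interpolation=cv2.INTER_CUBIC))"
```

```text
(no output)
```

View pics/sidecrop.png

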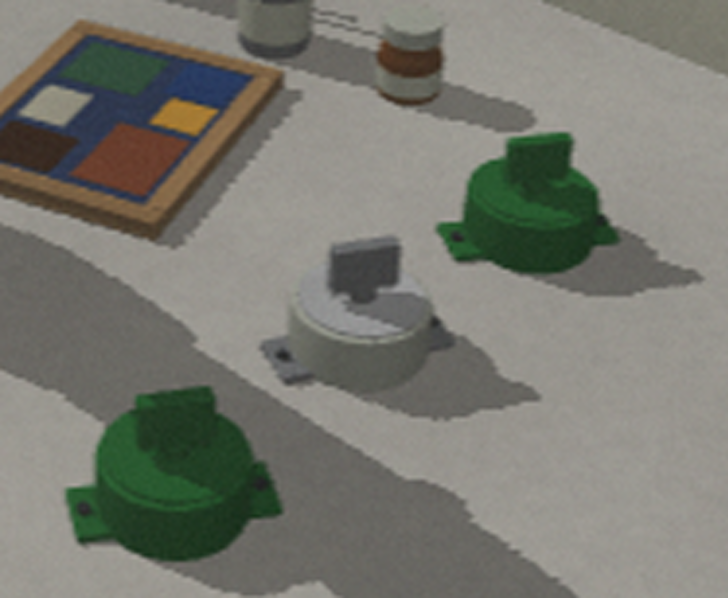

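The crop shows three timers. At scene pixels (163,134) and (259,92) they are green look-alikes; the one at (215,120), side pixel (336,246), is white with a steel key, so that is the real timer. The lamp lies at about (321,276), light head (ribbed) toward far +x. The panel is at (239,196).

```bash
cat > b.py <<'E'
from h import *
A=[];C=[]
for n in("scene","side"):
    p=snap(n); W=cloud(p).reshape(-1,3); ok=~np.isnan(W[:,0]); A.append(W[ok]); C.append(p["color"].reshape(-1,3)[ok])
def rect(Q):
    r=cv2.minAreaRect(Q[:,:2].astype(np.float32)); b=cv2.boxPoints(r); e=b[1]-b[0]; f=b[2]-b[1]
    L=e if np.hypot(*e)>np.hypot(*f) else f
    return np.round(r[0],1),np.round(r[1],1),round(float(np.arctan2(L[1],L[0])),3)
def sel(W,x0,x1,y0,y1,z0,z1):
    return W[(W[:,0]>x0)&(W[:,0]<x1)&(W[:,1]>y0)&(W[:,1]<y1)&(W[:,2]>z0)&(W[:,2]<z1)]
def trim(Q):
    c=np.median(Q,0); return Q
for nm,W in(("scene",A[0]),("side",A[1]),("both",np.vstack(A))):
    k=sel(W,470,560,-370,-270,60,90); print(nm,"key",len(k),rect(k),"top",rect(sel(k,0,999,-999,0,78,90)) if len(sel(k,0,999,-999,0,78,90))>4 else 0)
    print(" timer",rect(sel(W,440,590,-400,-240,36,46)))
    print(" panel",rect(sel(W,430,735,-160,115,9,20)))
    l=sel(W,370,700,260,390,8,60); print(" lamp",rect(l), "block",rect(sel(l,0,999,0,999,44,60)),"bar/head top z>24",rect(sel(l,0,999,0,999,24,60)), "head",rect(sel(l,590,700,0,999,27,40)))
    for nm2,b in(("jar",(750,840,-180,-100,20,75)),("can",(735,820,-60,30,20,85)),("pot",(740,840,70,160,20,84))): print(" ",nm2,rect(sel(W,*b)))
E
python3 b.py
```

```text
scene key 87 (array([ 517.2, -317. ]), array([14.5, 41.6]), -0.608) top (array([ 517.1, -316.4]), array([13.2, 39.9]), -0.52)
 timer (array([ 517. , -313.2]), array([81.5, 85.6]), -0.375)
 panel (array([585. , -23.2]), array([239.1, 188.9]), 0.334)
 lamp (array([535.9, 330.7]), array([300.7,  61.7]), 0.142) block (array([489.4, 321.8]), array([206.8,  59.8]), 0.097) bar/head top z>24 (array([535.5, 330.6]), array([299.9,  61.7]), 0.142) head (array([637.8, 342.5]), array([93.3, 56.3]), 0.136)
  jar (array([ 792.3, -141.4]), array([49. , 49.5]), -0.698)
  can (array([773.5, -17.2]), array([56.8, 57.6]), -1.012)
  pot (array([787.1, 118.8]), array([67. , 66.2]), 1.057)
side key 170 (array([ 513.3, -319.6]), array([16.2, 44.3]), -0.523) top (array([ 513.6, -319.3]), array([15.6, 43.7]), -0.574)
 timer (array([ 509.9, -322.4]), array([82.1, 85.7]), -0.89)
 panel (array([582.2, -23.8]), array([242.1, 189.1]), 0.325)
 lamp (array([532.6, 323.9]), array([306.4,  66.4]), 0.112) block (array([417.1, 311.8]), array([75.3, 61.6]), 0.172) bar/head top z>24 (array([532.5, 323.9]), array([306.2,  
[... 220 characters left out ...]
array([72.3, 68.1]), 0.249)
both key 257 (array([ 514.9, -317.9]), array([20.7, 45.4]), -0.523) top (array([ 514.3, -318.3]), array([17.5, 43.6]), -0.594)
 timer (array([ 514.9, -318.7]), array([90.9, 88.6]), 0.453)
 panel (array([582.5, -23.8]), array([243. , 189.4]), 0.327)
 lamp (array([532.8, 327. ]), array([307.7,  66.8]), 0.134) block (array([486.2, 321.3]), array([213.6,  64. ]), 0.129) bar/head top z>24 (array([532.4, 327. ]), array([306.9,  66.8]), 0.134) head (array([636.4, 340.6]), array([97.2, 61. ]), 0.17)
  jar (array([ 788.5, -145.5]), array([58.8, 50.2]), 0.771)
  can (array([770.7, -21. ]), array([65.7, 61.5]), 0.383)
  pot (array([784. , 117.5]), array([72.6, 69.9]), 0.286)
```

```bash
cat > go.py <<'E'
import sys
from h import *
from scipy.spatial.transform import Rotation as R
def frame():
    s=ctrl.read_state(); w,x,y,z=s["ee_rot"]; M=R.from_quat([x,y,z,w]).as_matrix()
    return s,M
def plan(x,y,z,yaw):  # yaw: world angle of tool y
    s,M=frame(); d=M.T@(np.array([x,y,z])-s["eef_pos"])/10
    a=np.arctan2(M[1,1],M[0,1]); t=(a-yaw+np.pi)%(2*np.pi)-np.pi
    print("shift cm",np.round(d,2).tolist(),"turn",round(t,3),"now",np.round(s["eef_pos"],1).tolist(),"yaw",round(a,3),"q",np.round(s["q"],2).tolist())
if __name__=="__main__": plan(*map(float,sys.argv[1:5]))
E
python3 go.py 500 200 230 1.01; python3 go.py 515 -318 180 1.01
```

```text
shift cm [-42.0, -28.8, 0.13] turn 0.265 now [182.2, 597.9, 231.3] yaw 1.275 q [-1.17, 0.51, -0.24, 1.5, 0.13, 1.15, -0.15]
shift cm [-58.53, -77.91, 5.13] turn 0.265 now [182.2, 597.9, 231.3] yaw 1.275 q [-1.17, 0.51, -0.24, 1.5, 0.13, 1.15, -0.15]
```

Emit:
{"fn": "arm_command", "kwargs": {"motion": [{"translation":[-42,-28.8,0],"turn":0.26,"claw":1},{"translation":[-42,-28.8,0],"turn":0.26,"claw":1},{"translation":[-42,-28.8,0],"turn":0.26,"claw":1},{"translation":[-42,-28.8,0],"turn":0.26,"claw":1},{"translation":[-42,-28.8,0],"turn":0.26,"claw":1},{"translation":[-42,-28.8,0],"turn":0.26,"claw":1},{"translation":[-42,-28.8,0],"turn":0.26,"claw":1},{"translation":[-42,-28.8,0],"turn":0.26,"claw":1},{"translation":[-42,-28.8,0],"turn":0.26,"claw":1},{"translation":[-42,-28.8,0],"turn":0.26,"claw":1}]}}

```text
time_s: 1.73
eef_pos: [443.2, 270.5, 231.6]
ee_rot: [0.0, 0.274, 0.962, 0.0]
wrist_force: [0.7, 1.2, 0.1]
grip_width: 85.3
finger_force: 0.0
```

```bash
python3 go.py 515 -318 200 1.01
```

```text
shift cm [-37.14, -46.22, 3.14] turn 0.005 now [443.2, 270.5, 231.6] yaw 1.015 q [-0.53, 0.34, -0.09, 1.78, 0.03, 1.03, 0.38]
```

Emit:
{"fn": "arm_command", "kwargs": {"motion": [{"translation":[-37.1,-46.2,3],"turn":0,"claw":1},{"translation":[-37.1,-46.2,3],"turn":0,"claw":1},{"translation":[-37.1,-46.2,3],"turn":0,"claw":1},{"translation":[-37.1,-46.2,3],"turn":0,"claw":1},{"translation":[-37.1,-46.2,3],"turn":0,"claw":1},{"translation":[-37.1,-46.2,3],"turn":0,"claw":1},{"translation":[-37.1,-46.2,3],"turn":0,"claw":1},{"translation":[-37.1,-46.2,3],"turn":0,"claw":1},{"translation":[-37.1,-46.2,3],"turn":0,"claw":1},{"translation":[-37.1,-46.2,3],"turn":0,"claw":1}]}}

```text
time_s: 2.57
eef_pos: [492.3, -142.9, 210.5]
ee_rot: [0.0, 0.274, 0.962, 0.0]
wrist_force: [1.4, 1.4, 0.3]
grip_width: 85.4
finger_force: 0.0
```

```bash
python3 go.py 515 -318 200 1.01
```

```text
shift cm [-11.16, -13.69, 1.05] turn 0.005 now [492.3, -142.9, 210.5] yaw 1.015 q [0.19, 0.35, 0.06, 1.83, -0.03, 0.96, 1.28]
```

Emit:
{"fn": "arm_command", "kwargs": {"motion": [{"translation":[-11.2,-13.7,1],"turn":0,"claw":1},{"translation":[-11.2,-13.7,1],"turn":0,"claw":1},{"translation":[-11.2,-13.7,1],"turn":0,"claw":1},{"translation":[-11.2,-13.7,1],"turn":0,"claw":1},{"translation":[-11.2,-13.7,1],"turn":0,"claw":1},{"translation":[-11.2,-13.7,1],"turn":0,"claw":1},{"translation":[-11.2,-13.7,1],"turn":0,"claw":1}]}}

```text
time_s: 3.15
eef_pos: [514.9, -316.4, 199.8]
ee_rot: [-0.0, 0.275, 0.961, 0.0]
wrist_force: [0.6, 0.5, -0.1]
grip_width: 85.3
finger_force: 0.0
```

```bash
cat > w.py <<'E'
from go import *
p=snap("wrist"); W=cloud(p); save(p,"w1.png",k=1.5)
V=W.reshape(-1,3); V=V[~np.isnan(V[:,0])]
k=V[(abs(V[:,0]-515)<45)&(abs(V[:,1]+318)<45)&(V[:,2]>74)&(V[:,2]<90)]
r=cv2.minAreaRect(k[:,:2].astype(np.float32)); b=cv2.boxPoints(r); e=max((b[1]-b[0],b[2]-b[1]),key=lambda e:np.hypot(*e))
print(len(k),r,np.arctan2(e[1],e[0]),np.median(k[:,2]), k[:,:2].mean(0))
t=V[(abs(V[:,0]-515)<75)&(abs(V[:,1]+318)<75)&(V[:,2]>37)&(V[:,2]<47)]; print(len(t),cv2.minEnclosingCircle(t[:,:2].astype(np.float32)))
plan(515,-318,52,1.01)
E
python3 w.py
```

```text
607 ((513.6401977539062, -319.02093505859375), (11.986321449279785, 43.013004302978516), 59.56161880493164) -0.53125024 81.77585525611318 [ 512.81704881 -318.46052808]
4674 ((513.6834106445312, -318.7154541015625), 44.76945495605469)
shift cm [-0.14, -0.28, 14.8] turn 0.006 now [515.3, -315.1, 200.0] yaw 1.016 q [0.45, 0.5, 0.09, 1.61, -0.05, 1.04, 1.57]
```

View pics/w1.png

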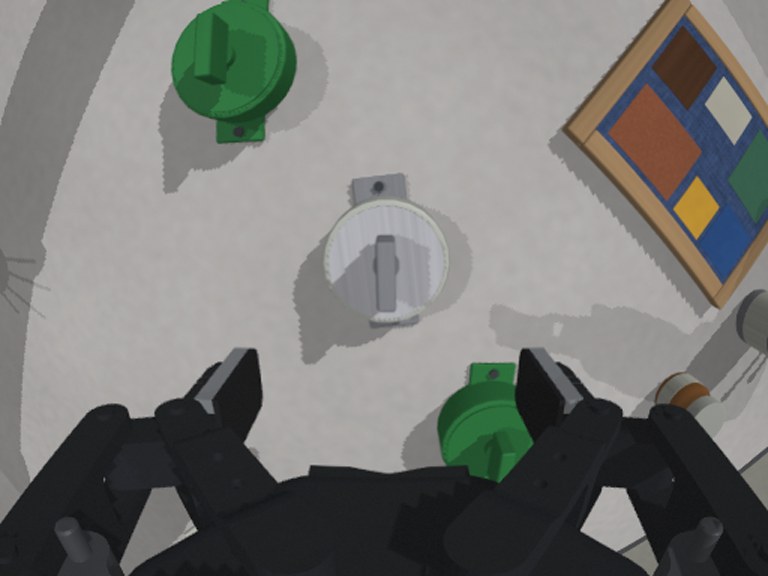

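The wrist view shows the white timer at (385,262), its key wing nearly upright in the picture, with the green ones off at (232,60) and (490,430). The target is right.

Emit:
{"fn": "arm_command", "kwargs": {"motion": [{"translation":[-0.05,-0.3,9],"turn":-0.024,"claw":0.3},{"translation":[-0.05,-0.3,9],"turn":-0.024,"claw":0.3},{"translation":[-0.05,-0.3,13],"turn":-0.024,"claw":0.3},{"translation":[-0.05,-0.3,14.8],"turn":-0.024,"claw":0.3},{"translation":[-0.05,-0.3,14.8],"turn":-0.024,"claw":0.3},{"translation":[-0.05,-0.3,14.8],"turn":-0.024,"claw":-1},{"translation":[-0.05,-0.3,14.8],"turn":-0.024,"claw":-1},{"translation":[-0.05,-0.3,14.8],"turn":-0.024,"claw":-1},{"translation":[-0.05,-0.3,14.8],"turn":-0.024,"claw":-1},{"translation":[-0.05,-0.3,14.8],"turn":-0.024,"claw":-1}], "squeeze": 50}}

```text
time_s: 4.03
eef_pos: [515.6, -319.4, 54.8]
ee_rot: [0.002, 0.263, 0.965, -0.0]
wrist_force: [-0.5, 1.6, 5.6]
grip_width: 11.0
finger_force: 48.9
```

Emit:
{"fn": "arm_command", "kwargs": {"motion": [{"translation":[0,0,0],"turn":0,"claw":-1},{"translation":[0,0,0],"turn":0,"claw":-1},{"translation":[0,0,0],"turn":0,"claw":-1}]}}

```text
time_s: 4.28
eef_pos: [515.6, -319.4, 54.7]
ee_rot: [0.002, 0.263, 0.965, -0.0]
wrist_force: [-0.4, 1.8, 6.2]
grip_width: 11.2
finger_force: 48.9
```

```bash
cat > st.py <<'E'
from go import *
s,M=frame(); print({k:np.round(v,2).tolist() for k,v in s.items() if k not in("joint_velocities","joint_efforts")},"yaw",np.arctan2(M[1,1],M[0,1]))
E
python3 st.py
```

```text
{'time_s': 4.28, 'q': [0.47, 0.66, 0.07, 1.77, -0.06, 0.71, 1.61], 'eef_pos': [515.55, -319.42, 54.74], 'ee_rot': [0.0, 0.26, 0.96, -0.0], 'wrist_force': [-0.4, 1.82, 6.17], 'wrist_torque': [0.26, 0.01, -0.07], 'finger_force': 48.94, 'grip_width': 11.15} yaw 1.0391138452776019
```

Emit:
{"fn": "arm_command", "kwargs": {"motion": [{"translation":[0,0,0],"turn":0.1,"claw":-1},{"translation":[0,0,0],"turn":0.2,"claw":-1},{"translation":[0,0,0],"turn":0.3,"claw":-1},{"translation":[0,0,0],"turn":0.4,"claw":-1},{"translation":[0,0,0],"turn":0.5,"claw":-1},{"translation":[0,0,0],"turn":0.6,"claw":-1},{"translation":[0,0,0],"turn":0.7,"claw":-1},{"translation":[0,0,0],"turn":0.8,"claw":-1},{"translation":[0,0,0],"turn":0.9,"claw":-1},{"translation":[0,0,0],"turn":1.0,"claw":-1}]}}

```text
time_s: 5.12
eef_pos: [514.7, -319.9, 54.8]
ee_rot: [0.002, 0.695, 0.719, 0.0]
wrist_force: [-2.0, -0.0, 6.4]
grip_width: 11.2
finger_force: 49.3
```

```bash
python3 st.py
```

```text
{'time_s': 5.12, 'q': [0.3, 0.69, 0.36, 1.77, -0.34, 0.74, 0.86], 'eef_pos': [514.72, -319.94, 54.76], 'ee_rot': [0.0, 0.69, 0.72, 0.0], 'wrist_force': [-1.97, -0.02, 6.38], 'wrist_torque': [-0.08, 0.76, 0.13], 'finger_force': 49.27, 'grip_width': 11.22} yaw 0.03437380662163301
```

Emit:
{"fn": "arm_command", "kwargs": {"motion": [{"translation":[0,0,0],"turn":0.1,"claw":-1},{"translation":[0,0,0],"turn":0.2,"claw":-1},{"translation":[0,0,0],"turn":0.3,"claw":-1},{"translation":[0,0,0],"turn":0.4,"claw":-1},{"translation":[0,0,0],"turn":0.5,"claw":-1},{"translation":[0,0,0],"turn":0.6,"claw":-1},{"translation":[0,0,0],"turn":0.7,"claw":-1},{"translation":[0,0,0],"turn":0.8,"claw":-1},{"translation":[0,0,0],"turn":0.9,"claw":-1},{"translation":[0,0,0],"turn":1.0,"claw":-1}]}}

```text
time_s: 5.95
eef_pos: [513.9, -319.5, 54.7]
ee_rot: [0.0, 0.955, 0.298, 0.001]
wrist_force: [-4.5, 2.2, 10.8]
grip_width: 11.4
finger_force: 49.8
```

```bash
python3 st.py
```

```text
{'time_s': 5.95, 'q': [0.14, 0.75, 0.64, 1.77, -0.59, 0.82, 0.11], 'eef_pos': [513.86, -319.48, 54.74], 'ee_rot': [0.0, 0.95, 0.3, 0.0], 'wrist_force': [-4.54, 2.21, 10.82], 'wrist_torque': [0.26, 1.43, 0.12], 'finger_force': 49.8, 'grip_width': 11.39} yaw -0.9656503334781084
```

Turned 2.0 rad so far; now up to 0.6 more, in small steps, watching the torque.

Emit:
{"fn": "arm_command", "kwargs": {"motion": [{"translation":[0,0,0],"turn":0.06,"claw":-1},{"translation":[0,0,0],"turn":0.12,"claw":-1},{"translation":[0,0,0],"turn":0.18,"claw":-1},{"translation":[0,0,0],"turn":0.2,"claw":-1}]}}

```text
time_s: 6.28
eef_pos: [513.8, -319.3, 54.7]
ee_rot: [0.0, 0.979, 0.202, 0.001]
wrist_force: [-4.5, 2.5, 12.6]
grip_width: 11.1
finger_force: 50.2
```

```bash
python3 st.py
```

```text
{'time_s': 6.28, 'q': [0.11, 0.77, 0.7, 1.77, -0.64, 0.84, -0.05], 'eef_pos': [513.79, -319.31, 54.72], 'ee_rot': [0.0, 0.98, 0.2, 0.0], 'wrist_force': [-4.47, 2.5, 12.57], 'wrist_torque': [0.41, 1.44, 0.15], 'finger_force': 50.17, 'grip_width': 11.11} yaw -1.164098859468114
```

Emit:
{"fn": "arm_command", "kwargs": {"motion": [{"translation":[0,0,0],"turn":0.06,"claw":-1},{"translation":[0,0,0],"turn":0.12,"claw":-1},{"translation":[0,0,0],"turn":0.16,"claw":-1},{"translation":[0,0,0],"turn":0.16,"claw":-1}]}}

```text
time_s: 6.62
eef_pos: [513.7, -319.2, 54.7]
ee_rot: [-0.0, 0.992, 0.123, 0.001]
wrist_force: [-5.7, 2.3, 12.4]
grip_width: 11.3
finger_force: 50.2
```

```bash
python3 st.py
```

```text
{'time_s': 6.62, 'q': [0.09, 0.78, 0.74, 1.77, -0.68, 0.86, -0.17], 'eef_pos': [513.68, -319.17, 54.72], 'ee_rot': [-0.0, 0.99, 0.12, 0.0], 'wrist_force': [-5.71, 2.25, 12.35], 'wrist_torque': [0.6, 1.48, -0.1], 'finger_force': 50.19, 'grip_width': 11.25} yaw -1.323433083680026
```

Emit:
{"fn": "arm_command", "kwargs": {"motion": [{"translation":[0,0,0],"turn":0.05,"claw":-1},{"translation":[0,0,0],"turn":0.1,"claw":-1},{"translation":[0,0,0],"turn":0.12,"claw":-1},{"translation":[0,0,0],"turn":0.12,"claw":-1}]}}

```text
time_s: 6.95
eef_pos: [513.7, -319.1, 54.7]
ee_rot: [-0.0, 0.998, 0.064, 0.001]
wrist_force: [-5.4, 3.0, 13.0]
grip_width: 11.1
finger_force: 50.2
```

```bash
python3 st.py
```

```text
{'time_s': 6.95, 'q': [0.07, 0.79, 0.77, 1.77, -0.71, 0.88, -0.27], 'eef_pos': [513.68, -319.05, 54.71], 'ee_rot': [-0.0, 1.0, 0.06, 0.0], 'wrist_force': [-5.45, 3.0, 13.03], 'wrist_torque': [0.64, 1.49, 0.02], 'finger_force': 50.23, 'grip_width': 11.05} yaw -1.4421403943386881
```

Emit:
{"fn": "arm_command", "kwargs": {"motion": [{"translation":[0,0,0],"turn":0.05,"claw":-1},{"translation":[0,0,0],"turn":0.1,"claw":-1},{"translation":[0,0,0],"turn":0.14,"claw":-1},{"translation":[0,0,0],"turn":0.14,"claw":-1}]}}

```text
time_s: 7.28
eef_pos: [514.9, -318.9, 54.9]
ee_rot: [-0.0, 1.0, -0.004, 0.001]
wrist_force: [-3.8, 3.1, 13.7]
grip_width: 11.2
finger_force: 92.6
```

```bash
python3 st.py
cat > s2.py <<'E'
from h import *
p=snap("side"); save(p,"side2.png",(270,170,420,290),5)
E
python3 s2.py
```

```text
{'time_s': 7.28, 'q': [0.06, 0.81, 0.81, 1.77, -0.74, 0.89, -0.38], 'eef_pos': [514.9, -318.92, 54.85], 'ee_rot': [-0.0, 1.0, -0.0, 0.0], 'wrist_force': [-3.79, 3.09, 13.66], 'wrist_torque': [0.7, 0.68, 0.91], 'finger_force': 92.63, 'grip_width': 11.24} yaw -1.5795697812072222
```

View pics/side2.png

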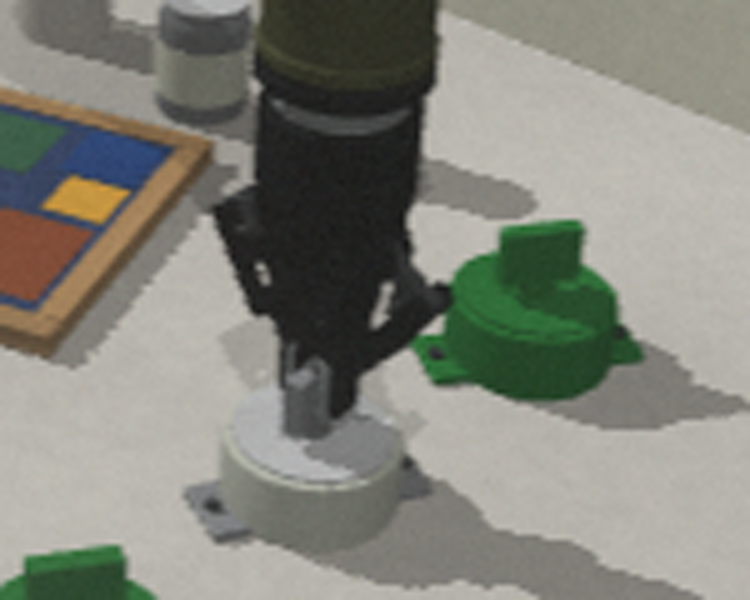

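The crop shows the fingers on the white timer's key at (305,400), turned with the gripper; the torque rise to 0.91 N m means it has reached the stop. Next: release and rise.

Emit:
{"fn": "arm_command", "kwargs": {"motion": [{"translation":[0,0,0],"turn":-0.02,"claw":-1},{"translation":[0,0,0],"turn":-0.02,"claw":0.3},{"translation":[0,0,0],"turn":-0.02,"claw":0.3},{"translation":[0,0,0],"turn":-0.02,"claw":0.3},{"translation":[0,0,-3],"turn":-0.02,"claw":0.3},{"translation":[0,0,-7],"turn":-0.02,"claw":0.3},{"translation":[0,0,-11],"turn":-0.02,"claw":0.3},{"translation":[0,0,-15],"turn":-0.02,"claw":0.3},{"translation":[0,0,-18],"turn":-0.02,"claw":0.3},{"translation":[0,0,-18],"turn":-0.02,"claw":0.3}]}}

```text
time_s: 8.17
eef_pos: [515.2, -322.0, 239.0]
ee_rot: [0.003, 1.0, 0.004, 0.004]
wrist_force: [0.1, -1.2, 0.1]
grip_width: 55.8
finger_force: 0.0
```

```bash
sed -i 's/"w1.png"/"w2.png"/; s/^plan.*/plan(494.5,322.5,200,-1.43)/' w.py; python3 w.py
```

```text
474 ((514.06103515625, -318.77117919921875), (43.44723892211914, 11.976776123046875), 5.832672595977783) 0.10179981 82.001904658375 [ 515.19397761 -318.68849726]
3750 ((514.410400390625, -318.8780212402344), 44.519126892089844)
shift cm [-1.47, -64.35, 3.36] turn -0.132 now [514.8, -320.7, 235.8] yaw -1.562 q [-0.02, 0.63, 0.96, 1.56, -0.54, 1.23, -0.53]
```

Emit:
{"fn": "arm_command", "kwargs": {"motion": [{"translation":[-0.5,-38,0],"turn":-1.2,"claw":0.3},{"translation":[-0.5,-38,0],"turn":-1.2,"claw":0.3},{"translation":[-0.5,-38,0],"turn":-1.2,"claw":0.3},{"translation":[-0.5,-38,0],"turn":-1.2,"claw":0.3},{"translation":[-0.5,-38,0],"turn":-1.2,"claw":0.3},{"translation":[-0.5,-38,0],"turn":-1.2,"claw":0.3},{"translation":[-0.5,-38,0],"turn":-1.2,"claw":0.3},{"translation":[-0.5,-38,0],"turn":-1.2,"claw":0.3},{"translation":[-0.5,-38,0],"turn":-1.2,"claw":0.3},{"translation":[-0.5,-38,0],"turn":-1.2,"claw":0.3}]}}

```text
time_s: 9.05
eef_pos: [504.0, 70.2, 230.4]
ee_rot: [-0.003, 0.818, 0.576, -0.0]
wrist_force: [-0.3, 0.1, 0.5]
grip_width: 55.8
finger_force: 0.0
```

```bash
python3 go.py 494.5 322.5 220 1.71
```

```text
shift cm [23.43, -9.41, 1.14] turn -2.054 now [504.0, 70.2, 230.4] yaw -0.344 q [-0.67, 0.4, 0.7, 1.81, -0.3, 1.05, -0.2]
```

Emit:
{"fn": "arm_command", "kwargs": {"motion": [{"translation":[23.4,-9.4,1],"turn":-1.2,"claw":0.3},{"translation":[23.4,-9.4,1],"turn":-1.2,"claw":0.3},{"translation":[23.4,-9.4,1],"turn":-1.2,"claw":0.3},{"translation":[23.4,-9.4,1],"turn":-1.2,"claw":0.3},{"translation":[23.4,-9.4,1],"turn":-1.2,"claw":0.3},{"translation":[23.4,-9.4,1],"turn":-1.2,"claw":0.3},{"translation":[23.4,-9.4,1],"turn":-1.2,"claw":0.3},{"translation":[23.4,-9.4,1],"turn":-1.2,"claw":0.3},{"translation":[23.4,-9.4,1],"turn":-1.2,"claw":0.3},{"translation":[23.4,-9.4,1],"turn":-1.2,"claw":0.3}]}}

```text
time_s: 9.88
eef_pos: [499.2, 313.0, 220.7]
ee_rot: [-0.001, 0.354, 0.935, -0.001]
wrist_force: [-0.4, 0.6, -0.4]
grip_width: 55.8
finger_force: 0.0
```

Emit:
{"fn": "arm_command", "kwargs": {"motion": [{"translation":[0,0,0],"turn":-0.85,"claw":0.3},{"translation":[0,0,0],"turn":-0.85,"claw":0.3},{"translation":[0,0,0],"turn":-0.85,"claw":0.3},{"translation":[0,0,0],"turn":-0.85,"claw":0.3},{"translation":[0,0,0],"turn":-0.85,"claw":0.3},{"translation":[0,0,0],"turn":-0.85,"claw":0.3},{"translation":[0,0,0],"turn":-0.85,"claw":0.3},{"translation":[0,0,0],"turn":-0.85,"claw":0.3},{"translation":[0,0,0],"turn":-0.85,"claw":0.3},{"translation":[0,0,0],"turn":-0.85,"claw":0.3}]}}

```text
time_s: 10.72
eef_pos: [499.8, 312.7, 221.6]
ee_rot: [-0.001, -0.057, 0.998, -0.0]
wrist_force: [-0.6, 0.4, 0.1]
grip_width: 55.6
finger_force: 0.0
```

```bash
cat > l.py <<'E'
from go import *
p=snap("wrist"); W=cloud(p); save(p,"w3.png",k=1.5)
V=W.reshape(-1,3); V=V[~np.isnan(V[:,0])]
l=V[(V[:,0]>370)&(V[:,0]<700)&(V[:,1]>260)&(V[:,1]<390)&(V[:,2]>6)&(V[:,2]<60)]
def rect(k):
    r=cv2.minAreaRect(k[:,:2].astype(np.float32)); b=cv2.boxPoints(r); e=max((b[1]-b[0],b[2]-b[1]),key=lambda e:np.hypot(*e))
    if e[0]<0:e=-e
    return len(k),np.round(r[0],1),np.round(r[1],1),round(float(np.arctan2(e[1],e[0])),3)
a=0.14
for i in range(2):
    u=np.array([np.cos(a),np.sin(a)]); n=np.array([-u[1],u[0]])
    blk=l[(l[:,2]>46)&(l[:,2]<54)]; print("block",rect(blk))
    c=blk[:,:2].mean(0); s=(l[:,:2]-c)@u
    bar=l[(s>55)&(s<165)&(l[:,2]>38)&(l[:,2]<46)]; print("bar",rect(bar), np.median(bar[:,2])); a=rect(bar)[3]
    top=(blk[:,:2])@u; face=np.percentile(top,99)
    b0=np.array(rect(bar)[1]); B=b0+u*(face+40-b0@u); print("balance est",B,a, "block extent",np.percentile(top,[1,99])-b0@u)
plan(B[0],B[1],15,a+np.pi/2)
E
python3 l.py
```

```text
block (3562, array([419.1, 315.1]), array([69.6, 60. ]), 0.141)
bar (2106, array([528.4, 328.7]), array([110. ,  25.8]), 0.137) 41.9946847929742
balance est [492.50451477 323.6415402 ] 0.137 block extent [-143.63001303  -76.2501569 ]
block (3562, array([419.1, 315.1]), array([69.6, 60. ]), 0.141)
bar (2106, array([528.4, 328.7]), array([110. ,  25.8]), 0.137) 41.9946847929742
balance est [492.48477422 323.74859761] 0.137 block extent [-143.62509252  -76.25492833]
shift cm [0.59, 1.18, 20.67] turn -0.022 now [499.8, 312.8, 221.7] yaw 1.686 q [-0.67, 0.46, 0.11, 1.61, -0.06, 1.07, 1.14]
```

View pics/w3.png

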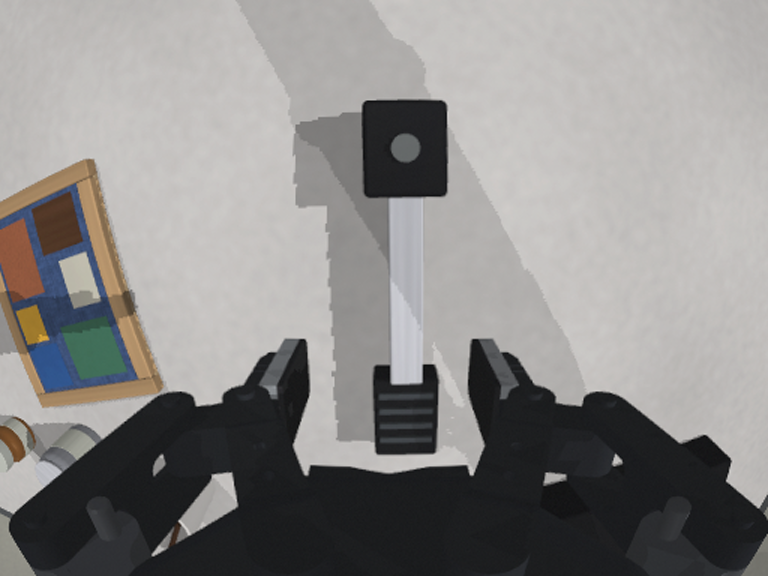

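The wrist view shows the lamp: block at (405,148), bar down to the ribbed head at (405,410). The bar lies between the fingers, with the balance point 75 mm from the block's centre.

Emit:
{"fn": "arm_command", "kwargs": {"motion": [{"translation":[0.6,1.2,4],"turn":-0.022,"claw":0.3},{"translation":[0.6,1.2,8],"turn":-0.022,"claw":0.3},{"translation":[0.6,1.2,12],"turn":-0.022,"claw":0.3},{"translation":[0.6,1.2,16],"turn":-0.022,"claw":0.3},{"translation":[0.6,1.2,19],"turn":-0.022,"claw":0.3},{"translation":[0.6,1.2,20.5],"turn":-0.022,"claw":0.3},{"translation":[0.6,1.2,21.2],"turn":-0.022,"claw":0.3},{"translation":[0.6,1.2,21.2],"turn":-0.022,"claw":0.3},{"translation":[0.6,1.2,21.2],"turn":-0.022,"claw":0.3}], "squeeze": 60}}

```text
time_s: 11.52
eef_pos: [493.1, 324.4, 10.7]
ee_rot: [0.0, -0.07, 0.998, 0.0]
wrist_force: [0.8, 0.7, 0.1]
grip_width: 55.4
finger_force: 0.0
```

Emit:
{"fn": "arm_command", "kwargs": {"motion": [{"translation":[0,0,0],"turn":0,"claw":-1},{"translation":[0,0,0],"turn":0,"claw":-1},{"translation":[0,0,0],"turn":0,"claw":-1},{"translation":[0,0,0],"turn":0,"claw":-1},{"translation":[0,0,0],"turn":0,"claw":-1},{"translation":[0,0,0],"turn":0,"claw":-1},{"translation":[0,0,0],"turn":0,"claw":-1}]}}

```text
time_s: 12.1
eef_pos: [493.6, 324.7, 11.9]
ee_rot: [0.001, -0.07, 0.998, 0.001]
wrist_force: [0.1, 0.4, 5.9]
grip_width: 25.4
finger_force: 60.8
```

```bash
python3 st.py
```

```text
{'time_s': 12.1, 'q': [-0.67, 0.7, 0.07, 1.84, -0.08, 0.6, 1.17], 'eef_pos': [493.58, 324.73, 11.9], 'ee_rot': [0.0, -0.07, 1.0, 0.0], 'wrist_force': [0.05, 0.39, 5.92], 'wrist_torque': [-0.09, 0.1, 0.05], 'finger_force': 60.82, 'grip_width': 25.36} yaw 1.710956935774678
```

Grasped at 25.4 mm width. A gentle lift follows, with a pause.

Emit:
{"fn": "arm_command", "kwargs": {"motion": [{"translation":[0,0,-1],"turn":0,"claw":-1},{"translation":[0,0,-3],"turn":0,"claw":-1},{"translation":[0,0,-5.5],"turn":0,"claw":-1},{"translation":[0,0,-8],"turn":0,"claw":-1},{"translation":[0,0,-10.5],"turn":0,"claw":-1},{"translation":[0,0,-12.5],"turn":0,"claw":-1},{"translation":[0,0,-13.5],"turn":0,"claw":-1},{"translation":[0,0,-13.5],"turn":0,"claw":-1},{"translation":[0,0,-13.5],"turn":0,"claw":-1},{"translation":[0,0,-13.5],"turn":0,"claw":-1}]}}

```text
time_s: 12.93
eef_pos: [491.6, 323.6, 143.7]
ee_rot: [-0.001, -0.07, 0.998, -0.001]
wrist_force: [0.4, 0.9, -6.6]
grip_width: 24.9
finger_force: 60.1
```

```bash
python3 st.py; python3 go.py 442 -72 145 1.90
```

```text
{'time_s': 12.93, 'q': [-0.69, 0.53, 0.1, 1.72, -0.06, 0.89, 1.15], 'eef_pos': [491.64, 323.55, 143.71], 'ee_rot': [-0.0, -0.07, 1.0, -0.0], 'wrist_force': [0.41, 0.93, -6.59], 'wrist_torque': [-0.02, 0.06, 0.02], 'finger_force': 60.06, 'grip_width': 24.89} yaw 1.7110864367154996
shift cm [10.45, -38.47, -0.05] turn -0.189 now [491.6, 323.6, 143.7] yaw 1.711 q [-0.69, 0.53, 0.1, 1.72, -0.06, 0.89, 1.15]
```

Emit:
{"fn": "arm_command", "kwargs": {"motion": [{"translation":[0.25,-1,0],"turn":-0.01,"claw":-1},{"translation":[0.8,-3,0],"turn":-0.02,"claw":-1},{"translation":[1.5,-5.5,0],"turn":-0.04,"claw":-1},{"translation":[2.3,-8.5,0],"turn":-0.06,"claw":-1},{"translation":[3.1,-11.5,0],"turn":-0.08,"claw":-1},{"translation":[3.9,-14.5,0],"turn":-0.1,"claw":-1},{"translation":[4.8,-17.5,0],"turn":-0.12,"claw":-1},{"translation":[5.6,-20.5,0],"turn":-0.14,"claw":-1},{"translation":[6.4,-23.5,0],"turn":-0.16,"claw":-1},{"translation":[7.2,-26.5,0],"turn":-0.18,"claw":-1}]}}

```text
time_s: 13.77
eef_pos: [456.9, 49.4, 144.4]
ee_rot: [-0.001, -0.16, 0.987, -0.0]
wrist_force: [0.2, -1.0, -6.9]
grip_width: 24.8
finger_force: 60.0
```

```bash
python3 go.py 442 -72 125 1.90
```

```text
shift cm [5.25, -11.04, 1.95] turn -0.008 now [456.9, 49.4, 144.4] yaw 1.892 q [-0.21, 0.36, 0.07, 2.04, -0.03, 0.74, 1.77]
```

Emit:
{"fn": "arm_command", "kwargs": {"motion": [{"translation":[1.2,-2.6,0],"turn":-0.008,"claw":-1},{"translation":[2.4,-5,0],"turn":-0.008,"claw":-1},{"translation":[3.5,-7.3,0],"turn":-0.008,"claw":-1},{"translation":[4.4,-9.3,0],"turn":-0.008,"claw":-1},{"translation":[5,-10.5,0],"turn":-0.008,"claw":-1},{"translation":[5.2,-11,0],"turn":-0.008,"claw":-1},{"translation":[5.2,-11,0],"turn":-0.008,"claw":-1},{"translation":[5.2,-11,0],"turn":-0.008,"claw":-1}]}}

```text
time_s: 14.43
eef_pos: [443.3, -68.7, 144.8]
ee_rot: [-0.0, -0.163, 0.987, 0.0]
wrist_force: [-0.3, -0.0, -6.2]
grip_width: 25.3
finger_force: 59.9
```

```bash
cat > f.py <<'E'
from go import *
import sys
pn=sys.argv[1]
st=ctrl.read_state(); T=st["eef_pos"]
A=[]
for n in("scene","side"):
    p=snap(n); W=cloud(p)
    save(p,n+pn+".png",(100,100,400,300),2.6)
    for d in nets.trace("lamp_balance",p)[:1]:
        print(n,d["score"],d["pixel"])
    V=W.reshape(-1,3); V=V[~np.isnan(V[:,0])]
    u=np.array([np.cos(.33),np.sin(.33)]); nn=np.array([-u[1],u[0]])
    d=V[:,:2]-T[:2]; s=d@u; t=d@nn
    h=V[(s>100)&(s<210)&(abs(t)<50)&(V[:,2]>85)]; b=V[(s<-50)&(s>-130)&(abs(t)<50)&(V[:,2]>85)&(V[:,2]<175)]
    for nm,Q in(("head",h),("block",b)):
        zt=np.percentile(Q[:,2],97); tp=Q[Q[:,2]>zt-7]; r=cv2.minAreaRect(tp[:,:2].astype(np.float32)); print(n,nm,len(tp),np.round(r[0],1),np.round(r[1],1),round(r[2],1),"top",round(zt,1),"med",round(np.median(tp[:,2]),1))
plan(442,-72,125,1.9)
E
python3 f.py 3; python3 st.py
```

```text
scene 0.97 [254.6, 148.5]
scene head 137 [579.  -20.2] [88.7 50.7] 13.4 top 172.3 med 167.3
scene block 20 [359.6 -66.1] [48.1  3.2] 20.5 top 173.5 med 171.4
side 0.94 [233.5, 191.5]
side head 185 [581.7 -23.8] [90.9 56.3] 20.1 top 167.8 med 164.4
side block 99 [ 359.3 -111.4] [41.1 81.3] 62.9 top 174.0 med 171.0
shift cm [0.3, -0.33, 2.01] turn 0.001 now [443.7, -67.9, 145.1] yaw 1.901 q [0.03, 0.34, 0.09, 2.07, -0.04, 0.73, 2.05]
{'time_s': 14.63, 'q': [0.03, 0.34, 0.09, 2.07, -0.04, 0.73, 2.05], 'eef_pos': [443.75, -67.92, 145.09], 'ee_rot': [-0.0, -0.16, 0.99, 0.0], 'wrist_force': [0.66, 0.17, -6.04], 'wrist_torque': [-0.03, 0.01, 0.02], 'finger_force': 59.94, 'grip_width': 24.77} yaw 1.9010800152813687
```

View pics/side3.png

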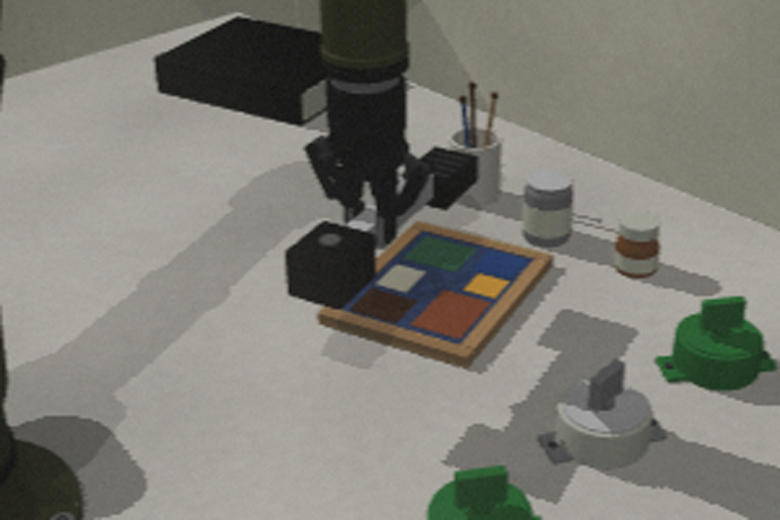

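The crop shows the lamp held level, block at (330,262), head at (445,178) over the panel; timer and bystanders are as before. The window sits about 119 mm above the paint, so I lower 39 mm.

Emit:
{"fn": "arm_command", "kwargs": {"motion": [{"translation":[0.1,-0.1,0.5],"turn":0,"claw":-1},{"translation":[0.2,-0.2,1.3],"turn":0,"claw":-1},{"translation":[0.2,-0.3,2.2],"turn":0,"claw":-1},{"translation":[0.2,-0.3,3],"turn":0,"claw":-1},{"translation":[0.2,-0.3,3.6],"turn":0,"claw":-1},{"translation":[0.2,-0.3,3.9],"turn":0,"claw":-1},{"translation":[0.2,-0.3,3.9],"turn":0,"claw":-1},{"translation":[0.2,-0.3,3.9],"turn":0,"claw":-1},{"translation":[0.2,-0.3,3.9],"turn":0,"claw":-1},{"translation":[0.2,-0.3,3.9],"turn":0,"claw":-1}]}}

```text
time_s: 15.47
eef_pos: [443.1, -72.6, 106.5]
ee_rot: [0.0, -0.163, 0.987, -0.0]
wrist_force: [-0.2, 0.3, -6.2]
grip_width: 25.3
finger_force: 60.0
```

```bash
sed -i 's/V\[:,2\]>85)&(V\[:,2\]<175)/V[:,2]>85)\&(V[:,2]<160)/' f.py; python3 f.py 4; python3 st.py
```

```text
scene 0.74 [253.8, 157.6]
scene head 121 [576.1 -28.9] [80.5 48.6] 16.0 top 134.7 med 129.2
scene block 143 [355.  -94.2] [62.  42.4] 56.0 top 146.9 med 143.6
side 0.86 [234.7, 208.5]
side head 195 [582. -28.] [88.6 55.4] 17.7 top 130.0 med 126.1
side block 340 [ 366.4 -100. ] [62.4 59.8] 18.6 top 146.2 med 143.8
shift cm [0.06, 0.09, -1.86] turn -0.001 now [442.9, -72.6, 106.5] yaw 1.899 q [0.05, 0.4, 0.08, 2.12, -0.05, 0.62, 2.07]
{'time_s': 15.67, 'q': [0.05, 0.4, 0.08, 2.12, -0.05, 0.62, 2.07], 'eef_pos': [442.9, -72.61, 106.45], 'ee_rot': [0.0, -0.16, 0.99, -0.0], 'wrist_force': [-0.07, 0.53, -6.67], 'wrist_torque': [-0.02, -0.05, 0.04], 'finger_force': 60.0, 'grip_width': 24.92} yaw 1.8989093634496557
```

View pics/scene4.png

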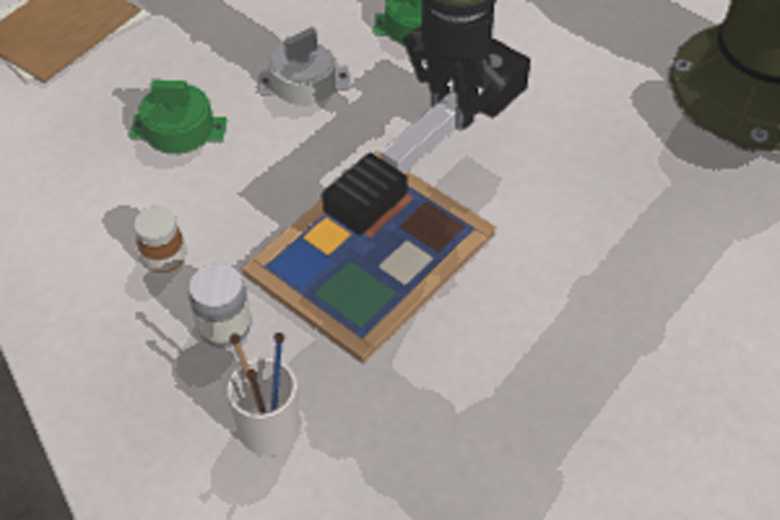

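The picture shows the lamp head at (365,193), along the panel and 80 mm above its middle (parallax shifts it up in the view); the block and head tops differ by 18 mm, as they should when level. I hand in the job.

```bash
python3 -c "
from workcell import job_done
print(job_done())"
```

```text
the job is handed in; nothing more can be done
None
```

The job is handed in after about 16 s of the 72 s allowed, with no verdict returned: the timer key is wound to its stop, and the lamp is held level by its balance point along the panel, with its window over the panel's middle about 81 mm above the paint.

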